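Filler nozzles from the drainer to the rack, order kept

TASK

The washed sausage-filler nozzles stand on the blue drainer in the order in which they will be used today, counted from the drainer's handle end. Move all four to the steel nozzle rack in that same order, counted from the rack's own handle end, each standing upright over its own peg with its flange flat on the rack. Set them down rather than dropping them, and knock none over.

Things in the scene. Friction and masses are not known exactly. Their poses are not given: they have to be found in the camera images.
- nozzle_a_mid (a point): thinnest of four loose steel filler nozzles, standing tube up; 100 mm tall, 0.1 kg. From below: flange 54 mm across, 4 mm thick; hollow cup narrowing from 48 to 44 mm at 22 mm; shoulder to 30 mm; straight tube 14 mm across to the top. Cup open below (44 mm mouth, 22 mm deep), goes over a peg. Point on its axis half-way up, 50 mm above its underside; z up.
- nozzle_b_mid (a point): second thinnest of four loose steel filler nozzles, standing tube up; 96 mm tall, 0.1 kg. From below: flange 54 mm across, 4 mm thick; hollow cup narrowing from 48 to 44 mm at 22 mm; shoulder to 30 mm; straight tube 20 mm across to the top. Cup open below (44 mm mouth, 22 mm deep), goes over a peg. Point on its axis half-way up, 48 mm above its underside; z up.
- nozzle_c_mid (a point): second thickest of four loose steel filler nozzles, standing tube up; 92 mm tall, 0.1 kg. From below: flange 54 mm across, 4 mm thick; hollow cup narrowing from 48 to 44 mm at 22 mm; shoulder to 30 mm; straight tube 27 mm across to the top. Cup open below (44 mm mouth, 22 mm deep), goes over a peg. Point on its axis half-way up, 46 mm above its underside; z up.
- nozzle_d_mid (a point): thickest of four loose steel filler nozzles, standing tube up; 88 mm tall, 0.1 kg. From below: flange 54 mm across, 4 mm thick; hollow cup narrowing from 48 to 44 mm at 22 mm; shoulder to 30 mm; straight tube 36 mm across to the top. Cup open below (44 mm mouth, 22 mm deep), goes over a peg. Point on its axis half-way up, 44 mm above its underside; z up.
- saucer_a: fixed grey drip saucer, a disc 66 mm across and 3 mm thick in the drainer's tray, on which the thinnest nozzle stands at the start; it shows as a ring round that nozzle's flange. A peg 16 mm across and 18 mm high stands up from its middle. Origin at the centre of its underside, 14 mm above the bench; z up.
- saucer_b: fixed grey drip saucer, a disc 66 mm across and 3 mm thick in the drainer's tray, on which the second thinnest nozzle stands at the start; it shows as a ring round that nozzle's flange. A peg 16 mm across and 18 mm high stands up from its middle. Origin at the centre of its underside, 14 mm above the bench; z up.
- saucer_c: fixed grey drip saucer, a disc 66 mm across and 3 mm thick in the drainer's tray, on which the second thickest nozzle stands at the start; it shows as a ring round that nozzle's flange. A peg 16 mm across and 18 mm high stands up from its middle. Origin at the centre of its underside, 14 mm above the bench; z up.
- saucer_d: fixed grey drip saucer, a disc 66 mm across and 3 mm thick in the drainer's tray, on which the thickest nozzle stands at the start; it shows as a ring round that nozzle's flange. A peg 16 mm across and 18 mm high stands up from its middle. Origin at the centre of its underside, 14 mm above the bench; z up.
- drainer: fixed blue drip tray, nozzles at the start on its four saucers, undersides 17 mm above the bench; rim 24 mm high. Any heading. Pegs along its x axis at x = +105 (place 1, by the handle), +35, -35, -105 mm (place 4), y = 0. Black-gripped loop handle across its end at x = +150 mm, 93 mm high. 305 mm long, 84 mm wide. Origin under the middle of the row, at bench level; z up.
- rack: fixed steel nozzle rack, empty at the start; flat top 20 mm above the bench, four steel pegs 16 mm across, 18 mm high above it. Any heading. Pegs along its x axis at x = +105 (place 1, by the handle), +35, -35, -105 mm (place 4), y = 0. Black-gripped loop handle across its end at x = +150 mm, 99 mm high. 305 mm long, 74 mm wide. Origin under the middle of the row, at bench level; z up.

How it is judged:
By the outcome, as a careful person would: the job done as asked, in the order asked, and still so for the second after the job is handed in, with the robot touching nothing.
It also fails if it takes over 128 s, if anything falls off the work surface, if the arm or the gripper's body presses on something with over 40 N, if the wrist force passes 120 N, or if a joint passes its speed limit or range.

ROBOT

A 6-joint arm with a two-finger parallel gripper is mounted at the origin on the work surface. World frame = base frame: x ahead of the robot, y to its left, z up, the work surface at z = 0. Lengths are in m, angles in rad, forces in N, time in s.
With the tool pointing down it reaches from about 0.3 to 0.85 m from the base axis. Payload 4.2 kg.
Tool frame: the origin (TCP) lies at the very end of the fingers, on their centre line; the grasp point (between the pads) lies 19 mm behind it; z points along the fingers, y is the direction in which the jaws open and shut (so a half turn about z gives the same grasp; the last joint's range is limited). The gripper opens to 91 mm and grips with 3 to 60 N. Pads are 32 mm wide; open, the fingers measure 118 mm over their backs; the gripper's body (76 mm by 178 mm) begins 60 mm behind the grasp point.
Start: joints at [-1.358, 0.32, 1.565, -0, 1.257, -0.02], TCP at [0.133, -0.56, 0.214] pointing down, gripper open.
Joint ranges: [-3.11, 3.11], [-0.84, 2.01], [0.21, 2.61], [-1.34, 4.49], [0.05, 2.63], [-2.56, 2.56]. Speed limits (rad/s): [2.57, 2.57, 3.14, 3.14, 3.14, 3.14].

INTERFACE

Orientations are given as a unit quaternion [x, y, z, w].
In Python, from rig import env, hand, get_image, sensors gives the robot as it stands. The module is installed in compiled form; this text tells all that it offers. Calls block until the motion is done:
- env.move_to(position, orientation): joint-space move of the TCP to a pose.
- env.move_straight(position, orientation=None, rate=0.15, until_force=None): straight line of the TCP; orientation=None keeps the orientation; rate is the mean speed in m/s. With until_force (N) it stops when the force on the tool has changed by that much, and returns True; else False.
- env.set_joints(angles): joint-space move.
- hand.gripper_open() and hand.clamp(): open the fingers fully, or close them until they stop; the grip force is fixed at half the most.
- env.wait(seconds).
- env.ik(position, orientation): joint angles nearest the present ones, or None.
- get_image(name): name is "scene" or "side" or "wrist"; returns a dict with "frame" (480x640x3 uint8, blue, green, red), "depth" (480x640 float32, m along the optical axis (not along the pixel's ray), 0 where there is no reading), "fx", "fy", "cx", "cy" (pixels), "D" ([k1, k2, p1, p2, k3] as OpenCV has them; the pictures are not rectified), "eye" and "orientation" of the camera in the world; the wrist camera has in their place "hand_eye" (4x4, takes a point from camera to tool coordinates, whose origin is the TCP and whose axes are the flange's). Camera axes: x right, y down, z forward; pixel columns grow to the right and rows downward; lengths in m; the calibration is good to about 2 mm. A picture is of the moment at which its call begins: read the wrist's pose just before it.
A pose or a line that the arm cannot do raises env.PlanningError and nothing moves.
- env.sign_off(): hands the job in, once; it reports no verdict.
Readings, each from a call of its own:
- sensors.get_time_s(): time.
- sensors.get_joints(): joint angles.
- sensors.get_qvel(): joint speeds.
- sensors.get_joint_efforts(): joint torques, N m.
- sensors.get_tcp_pos(): TCP position.
- sensors.get_tcp_rot(): TCP orientation.
- sensors.get_wrist_force(): force on the tool from outside, world axes, zero at the start.
- sensors.get_torque(): the same for the moment, N m.
- sensors.get_grip_width(): finger opening in m.
Only numpy, scipy, OpenCV 4.12 (cv2) and the standard library are available. Lean on these libraries where they do the work, as an engineer would, in place of code of your own. Each camera call takes 0.05 s, during which the arm holds its last target.

## Working session

There is one attempt and no reset: what is moved stays moved. The work goes in short steps, each a Python script; the robot and the scene stay as the last script left them, time stands still between calls to the robot, and variables do not carry over. Pictures are saved under pics/ and viewed, and the job is handed in when it is done.

```bash
mkdir -p pics
python3 - <<'E'
from rig import env,hand,get_image,sensors
import cv2,numpy as np,pickle
for n in ["scene","side","wrist"]:
    p=sensors.get_tcp_pos();r=sensors.get_tcp_rot()
    g=get_image(n); g['tp']=p;g['tr']=r
    pickle.dump(g,open(f'pics/{n}0.pkl','wb'))
    cv2.imwrite(f'pics/{n}0.png',g['frame'])
    print(n,g['fx'],g['cx'],g['D'],g.get('eye'),g.get('orientation'),g.get('hand_eye'),(g['depth']>0).mean())
print(sensors.get_time_s(),p,r)
E
```

```text
scene 579.9114868841755 330.28505007047085 [-0.093046  0.        0.        0.        0.      ] [ 1.1419477  -0.42455936  0.67463642] [ 0.80450813  0.41477368 -0.20387432 -0.3730479 ] None 0.9959212239583334
side 576.5933704511393 312.3641093513301 [-0.04565453  0.          0.          0.          0.        ] [0.15251793 0.75171744 0.81294707] [-0.20916552  0.88295306 -0.41100579  0.08785169] None 0.9959244791666667
wrist 380.22679502168774 318.0275728089288 [-0.01384636  0.          0.          0.          0.        ] None None [[-7.96354959e-04 -9.57132000e-01 -2.89650998e-01  8.23880537e-02]
 [ 9.99998831e-01 -1.14029079e-03  1.01865616e-03  3.17606850e-04]
 [-1.30527477e-03 -2.89649848e-01  9.57131789e-01 -1.70573759e-01]
 [ 0.00000000e+00  0.00000000e+00  0.00000000e+00  1.00000000e+00]] 0.9959244791666667
0.15 [ 0.13255968 -0.55904905  0.21320255] [ 9.93232675e-01  1.16138749e-01 -7.38794348e-05 -7.99551885e-04]
```

View pics/scene0.png

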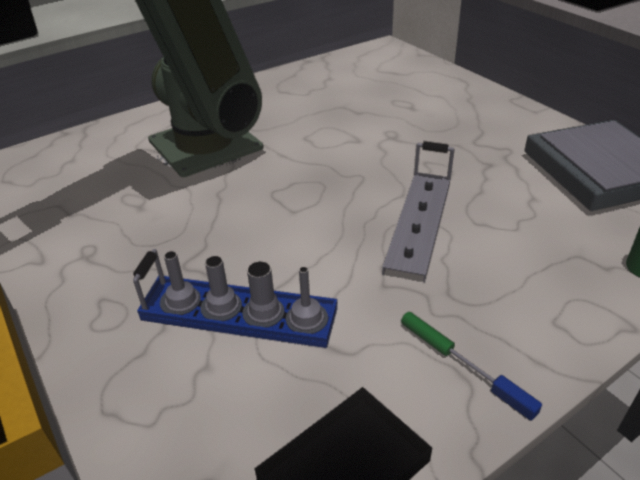

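View pics/side0.png

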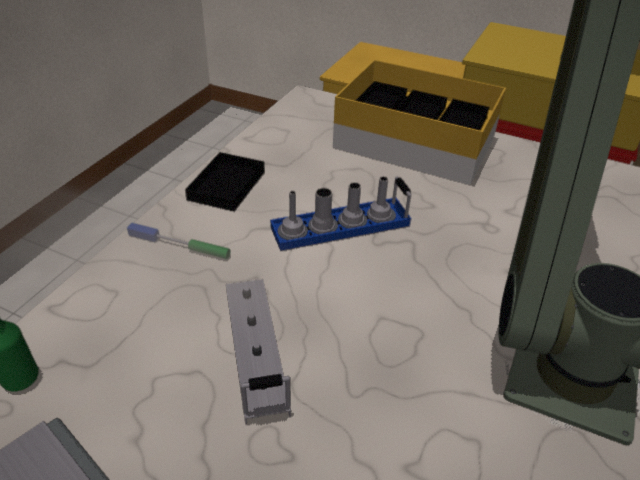

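View pics/wrist0.png

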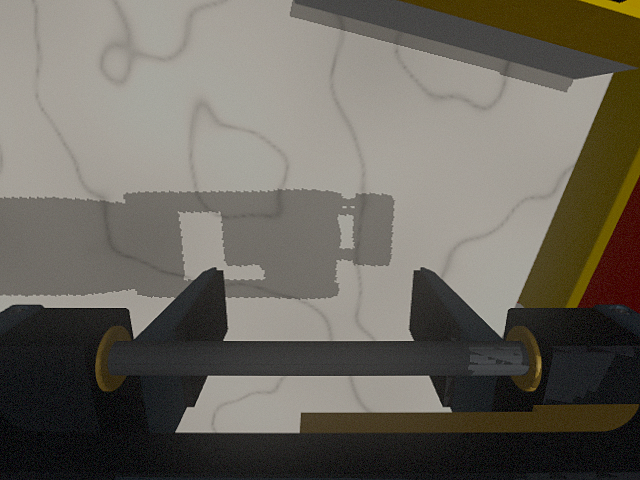

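```bash
cat > h.py <<'E'
import numpy as np,cv2,pickle
from scipy.spatial.transform import Rotation as R
def cam(g):
    K=np.array([[g['fx'],0,g['cx']],[0,g['fy'],g['cy']],[0,0,1]])
    if g.get('hand_eye') is not None:
        T=np.eye(4);T[:3,:3]=R.from_quat(g['tr']).as_matrix();T[:3,3]=g['tp'];T=T@g['hand_eye']
        return K,T[:3,:3],T[:3,3]
    return K,R.from_quat(g['orientation']).as_matrix(),np.array(g['eye'])
def cloud(g):
    K,M,e=cam(g)
    v,u=np.mgrid[:480,:640]
    p=cv2.undistortPoints(np.stack([u.ravel(),v.ravel()],1).astype(float)[:,None],K,np.array(g['D']))[:,0]
    d=g['depth'].ravel()
    P=np.c_[p*d[:,None],d]@M.T+e
    P[d==0]=np.nan
    return P.reshape(480,640,3)
E
python3 - <<'E'
from h import *
for n in ['scene','side']:
    g=pickle.load(open(f'pics/{n}0.pkl','rb'));P=cloud(g)
    f=g['frame'];hsv=cv2.cvtColor(f,cv2.COLOR_BGR2HSV)
    reg=np.zeros((480,640),bool)
    (x0,x1,y0,y1)=(130,350,240,350) if n=='scene' else (262,420,170,255)
    reg[y0:y1,x0:x1]=1
    blue=reg&(hsv[...,0]>105)&(hsv[...,0]<130)&(hsv[...,1]>120)&(hsv[...,2]>50)
    q=P[blue];q=q[(q[:,2]>.02)&(q[:,2]<.03)]
    r=cv2.minAreaRect((q[:,:2]*1000).astype(np.float32));print(n,'blue rim',r,np.median(q[:,2]))
    print(' bench z',np.nanmedian(P[360:380,200:240,2]) if n=='scene' else np.nanmedian(P[330:360,340:370,2]))
    m=(reg&(P[...,2]>.07)&(P[...,2]<.13)).astype(np.uint8)
    k,l,s,c=cv2.connectedComponentsWithStats(m)
    for i in range(1,k):
        if s[i,4]>15:
            a=P[l==i];print(' up',c[i].round(),s[i,4],a.mean(0).round(4),'zmax',a[:,2].max().round(4),'px w',s[i,2])
    (x0,x1,y0,y1)=(375,465,135,285) if n=='scene' else (220,300,270,425)
    reg[:]=0;reg[y0:y1,x0:x1]=1
    # rack
    t=reg&(P[...,2]>.016)&(P[...,2]<.025);q=P[t]
    r=cv2.minAreaRect((q[:,:2]*1000).astype(np.float32));print(' rack top',r,np.median(q[:,2]))
    m=(reg&(P[...,2]>.028)&(P[...,2]<.045)).astype(np.uint8)
    k,l,s,c=cv2.connectedComponentsWithStats(m)
    for i in range(1,k):
        if s[i,4]>8:
            a=P[l==i];print(' peg',c[i].round(),s[i,4],a.mean(0).round(4),'zmax',a[:,2].max().round(4))
    a=P[reg&(P[...,2]>.085)&(P[...,2]<.12)];print(' handle',a.mean(0),a[:,2].max())
E
```

```text
scene blue rim ((531.2886352539062, -190.8255615234375), (303.4503173828125, 87.28567504882812), 43.73110580444336) 0.023869219802139408
 bench z 0.0006663164035816682
 up [144. 267.] 425 [ 0.4331 -0.2916  0.088 ] zmax 0.0955 px w 26
 up [173. 266.] 368 [ 0.4681 -0.2573  0.0963] zmax 0.1158 px w 18
 up [215. 271.] 499 [ 0.5162 -0.2098  0.096 ] zmax 0.1125 px w 22
 up [260. 278.] 696 [ 0.5675 -0.1624  0.0952] zmax 0.1088 px w 26
 up [304. 282.] 262 [ 0.6146 -0.1153  0.0971] zmax 0.1208 px w 11
 rack top ((524.3595581054688, 196.16046142578125), (74.57585906982422, 309.094970703125), 38.24271774291992) 0.020578154712289354
 peg [415. 168.] 24 [0.4106 0.284  0.0357] zmax 0.0432
 peg [449. 173.] 25 [0.4643 0.3263 0.0363] zmax 0.0428
 peg [428. 184.] 43 [0.4666 0.2685 0.0336] zmax 0.0393
 peg [422. 205.] 45 [0.5104 0.2137 0.0329] zmax 0.0388
 peg [416. 227.] 53 [0.5543 0.159  0.0332] zmax 0.0396
 peg [409. 251.] 56 [0.5981 0.1041 0.0338] zmax 0.0396
 handle [0.4387472  0.30350724 0.09406596] 0.10245816685517506
side blue rim ((529.9544067382812, -187.40750122070312), (302.7661437988281, 8
[... 182 characters left out ...]
39 -0.2807  0.0871] zmax 0.0958 px w 17
 up [354. 193.] 241 [ 0.5081 -0.2001  0.0948] zmax 0.1137 px w 13
 up [323. 199.] 342 [ 0.5579 -0.151   0.0943] zmax 0.1105 px w 17
 up [292. 201.] 140 [ 0.6106 -0.1098  0.0969] zmax 0.122 px w 7
 rack top ((526.1286010742188, 195.21876525878906), (75.35023498535156, 310.013671875), 38.30656814575195) 0.02074793719675505
 peg [247. 292.] 44 [0.5924 0.11   0.0341] zmax 0.0394
 peg [251. 319.] 52 [0.5499 0.1652 0.0339] zmax 0.0407
 peg [256. 349.] 56 [0.5066 0.2204 0.034 ] zmax 0.0408
 peg [288. 401.] 29 [0.4088 0.2882 0.0359] zmax 0.0442
 peg [245. 408.] 31 [0.4627 0.3306 0.0367] zmax 0.0449
 handle [0.43548757 0.30991449 0.09507547] 0.10231789675031833
```

```bash
cat >> h.py <<'E'
DC=np.array([.5357,-.1842]);DY=np.deg2rad(43.7);DH=-np.array([np.cos(DY),np.sin(DY)])
RC=np.array([.529,.188]);RY=np.deg2rad(128.3);RH=np.array([np.cos(RY),np.sin(RY)])
OFF=[.105,.035,-.035,-.105]
def quat(yaw):
    x=np.array([np.cos(yaw),np.sin(yaw),0]);z=np.array([0,0,-1.]);y=np.cross(z,x)
    return R.from_matrix(np.stack([x,y,z],1)).as_quat()
E
python3 - <<'E'
from h import *
from rig import env,hand,get_image,sensors
for nm,C,Y,H in (('D',DC,DY,DH),('R',RC,RY,RH)):
  for s in (0,np.pi):
    for o in OFF:
      for z in (.066,.21):
        q=env.ik([*(C+o*H),z],quat(Y+s)); print(nm,s>0,o,z,None if q is None else np.round(q,2))
def look(name):
    p=sensors.get_tcp_pos();r=sensors.get_tcp_rot();g=get_image('wrist');g['tp']=p;g['tr']=r
    pickle.dump(g,open(f'pics/{name}.pkl','wb'));cv2.imwrite(f'pics/{name}.png',g['frame'])
for nm,C,Y in (('wr',RC,RY),('wd',DC,DY)):
    best=None
    for s in (0,np.pi):
        q=env.ik([*C,.28],quat(Y+s))
        if q is not None and (best is None or abs(q[5])<abs(best[0][5])): best=(q,s)
    env.set_joints(best[0]);look(nm);print(nm,best[1],sensors.get_tcp_pos(),sensors.get_time_s())
E
```

```text
D False 0.105 0.066 [-0.53  0.39  1.88 -0.    0.87  0.28]
D False 0.105 0.21 [-0.53  0.25  1.68 -0.    1.22  0.28]
D False 0.035 0.066 [-0.41  0.42  1.82 -0.    0.9   0.4 ]
D False 0.035 0.21 [-0.41  0.28  1.63 -0.    1.23  0.4 ]
D False -0.035 0.066 [-0.3   0.46  1.75 -0.    0.93  0.51]
D False -0.035 0.21 [-0.3   0.34  1.55 -0.    1.25  0.51]
D False -0.105 0.066 [-0.2   0.51  1.65 -0.    0.98  0.61]
D False -0.105 0.21 [-0.2   0.4   1.46 -0.    1.29  0.61]
D True 0.105 0.066 None
D True 0.105 0.21 None
D True 0.035 0.066 None
D True 0.035 0.21 None
D True -0.035 0.066 None
D True -0.035 0.21 None
D True -0.105 0.066 [-0.2   0.51  1.65 -0.    0.98 -2.53]
D True -0.105 0.21 [-0.2   0.4   1.46 -0.    1.29 -2.53]
R False 0.105 0.066 [ 0.51  0.4   1.86 -0.    0.88 -0.16]
R False 0.105 0.21 [ 0.51  0.26  1.66 -0.    1.22 -0.16]
R False 0.035 0.066 [ 0.38  0.42  1.82 -0.    0.9  -0.29]
R False 0.035 0.21 [ 0.38  0.28  1.63 -0.    1.23 -0.29]
R False -0.035 0.066 [ 0.26  0.45  1.77 -0.    0.92 -0.4 ]
R False -0.035 0.21 [ 0.26  0.32  1.57 -0.    1.25 -0.4 ]
R False -0.105 0.066 [ 0.16  0.49  1.7  -0.    0.96 -0.51]
R False -0.105 0.21 [ 0.16  0.37  1.5  -0.    1.27 -0.51]
R True 0.105 0.066 None
R True 0.105 0.21 None
R True 0.035 0.066 None
R True 0.035 0.21 None
R True -0.035 0.066 None
R True -0.035 0.21 None
R True -0.105 0.066 None
R True -0.105 0.21 None
wr 0 [0.52921109 0.18733181 0.27992152] 3.175
wd 0 [ 0.53601011 -0.18312161  0.28003085] 4.6167
```

View pics/wr.png

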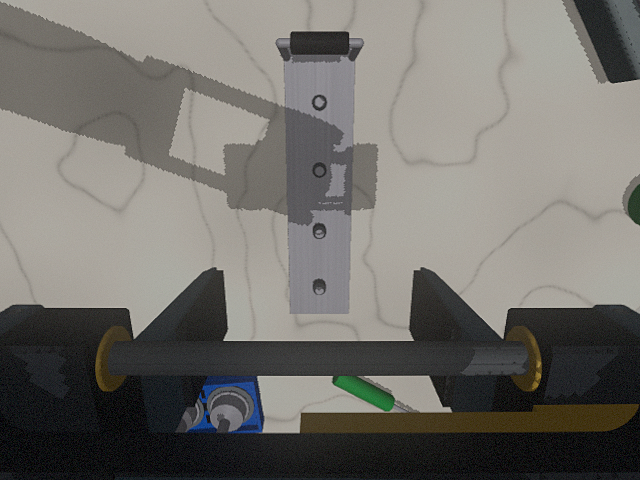

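View pics/wd.png

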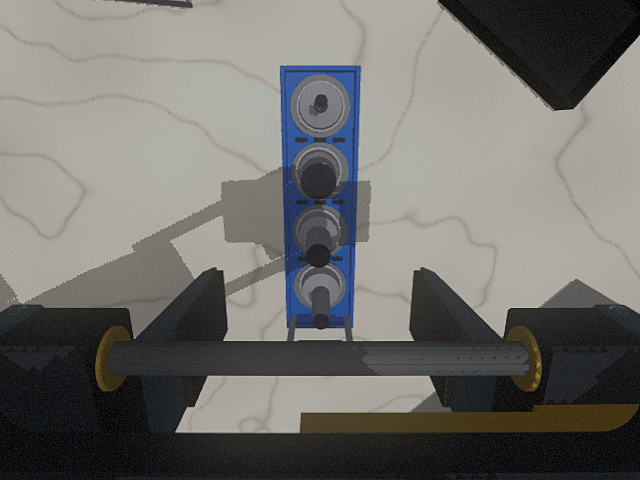

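Run:
```python
from h import *
for n,zl,zh,C,H in (('wr',.032,.045,RC,RH),('wd',.09,.13,DC,DH)):
    g=pickle.load(open(f'pics/{n}.pkl','rb'));P=cloud(g)
    xy=P[...,:2]-C; al=xy@H; ac=xy@np.array([-H[1],H[0]])
    m=((P[...,2]>zl)&(P[...,2]<zh)&(abs(ac)<.045)&(abs(al)<.18)).astype(np.uint8)
    k,l,s,c=cv2.connectedComponentsWithStats(m)
    for i in range(1,k):
        if s[i,4]>30:
            a=P[l==i];print(n,c[i].round(),s[i,2:],a.mean(0).round(4),'along',al[l==i].mean().round(4),'across',ac[l==i].mean().round(4),a[:,2].max().round(4))
```

```text
wr [320. 102.] [ 16  16 106] [0.4653 0.2706 0.0351] along 0.1043 across -0.0012 0.0395
wr [320. 169.] [14 15 91] [0.508  0.2164 0.0353] along 0.0353 across -0.0012 0.0388
wr [320. 231.] [14 13 85] [0.5506 0.1623 0.0352] along -0.0335 across -0.0011 0.0385
wr [319. 287.] [14 13 74] [0.5929 0.108  0.0351] along -0.1024 across -0.0005 0.0383
wd [321. 100.] [ 13  14 142] [ 0.6121 -0.1149  0.1172] along -0.1031 across 0.0027 0.119
wd [319. 162.] [31  9 39] [ 0.573  -0.1498  0.0977] along -0.0507 across 0.0009 0.105
wd [319. 181.] [  36   36 1024] [ 0.5615 -0.1604  0.1052] along -0.0351 across 0.0006 0.1079
wd [319. 242.] [ 27  15 141] [ 0.5189 -0.2017  0.0997] along 0.0243 across 0.001 0.1097
wd [318. 255.] [ 24  24 461] [ 0.5109 -0.2087  0.1092] along 0.0349 across 0.0005 0.1111
wd [321. 315.] [ 19  27 399] [ 0.4664 -0.2548  0.1076] along 0.0989 across 0.0031 0.1152
```

```bash
cat >> h.py <<'E'
AC=[.002,0,0,.002]
UP=.205
def pick_place(i):
    from rig import env,hand,get_image,sensors
    DQ=quat(DY);RQ=quat(RY)
    n=np.array([-DH[1],DH[0]]); p=DC+OFF[i]*DH+AC[i]*n
    r=RC+OFF[i]*RH-.0005*np.array([-RH[1],RH[0]])
    env.move_to([*p,UP],DQ)
    w=sensors.get_wrist_force()
    c=env.move_straight([*p,.066],rate=.12,until_force=8); print('contact down',c)
    if c: return
    hand.clamp(); gw=sensors.get_grip_width(); print('grip',gw)
    env.move_straight([*p,UP],rate=.12); print('lift grip',sensors.get_grip_width(), (np.array(sensors.get_wrist_force())-w).round(2))
    env.move_to([*r,UP],RQ)
    env.move_straight([*r,.080],rate=.12)
    c=env.move_straight([*r,.062],rate=.02,until_force=4); print('contact',c,sensors.get_tcp_pos().round(4) , sensors.get_grip_width())
    if not c: return
    env.wait(.2); hand.gripper_open(); env.wait(.2)
    env.move_straight([*r,UP],rate=.12); print('t',sensors.get_time_s())
    for m in ('scene','side'):
        g=get_image(m);pickle.dump(g,open(f'pics/{m}_p{i}.pkl','wb'));cv2.imwrite(f'pics/{m}_p{i}.png',g['frame'])
E
python3 -c "
from h import *
pick_place(0)"
```

```text
contact down False
grip 0.019533596691173168
lift grip 0.0190905101385038 [-0.01  1.03 -1.06]
contact True [0.4643 0.2707 0.0689] 0.019379586365656228
t 15.475
```

View pics/side_p0.png

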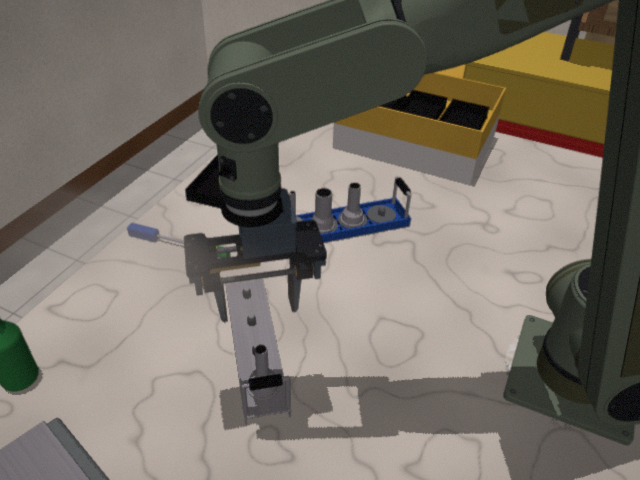

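```bash
python3 -c "
from h import *
pick_place(1)"
```

```text
contact down False
grip 0.02654796049667712
lift grip 0.026882631972910402 [ 0.86 -0.56 -1.78]
contact True [0.5076 0.2157 0.0688] 0.026688689994204245
t 27.075
```

The side view shows nozzle B upright on the peg next to the handle (tube top near (260,349)), and the drainer's place 1 is empty at (381,212). Grip widths of 19.5 and 26.5 mm confirm B and then C.

```bash
python3 -c "
from h import *
pick_place(2)
pick_place(3)
from rig import env,get_image,sensors
env.move_to([*DC,.28],quat(DY))
for m in ('scene','side'):
    g=get_image(m);pickle.dump(g,open(f'pics/{m}_f.pkl','wb'));cv2.imwrite(f'pics/{m}_f.png',g['frame'])
print(sensors.get_time_s())
for m in ('scene','side'):
    g=pickle.load(open(f'pics/{m}_f.pkl','rb'));P=cloud(g)
    xy=P[...,:2]-RC; al=xy@RH; ac=xy@np.array([-RH[1],RH[0]])
    for o in OFF:
        for lo,hi in ((.06,.08),(.095,.13)):
            k=(abs(al-o)<.025)&(abs(ac)<.03)&(P[...,2]>lo)&(P[...,2]<hi)
            if k.any(): print(m,o,lo,k.sum(),al[k].mean().round(4),ac[k].mean().round(4),P[k][:,2].max().round(4))
        k=(abs(np.hypot(al-o,ac)-.0255)<.002)&(P[...,2]>.015)&(P[...,2]<.04)
        print('   flange z',np.percentile(P[k][:,2],[10,50,90]).round(4))
"
```

```text
contact down False
grip 0.035491445991754474
lift grip 0.0355896191274555 [-0.28  0.28 -2.41]
contact True [0.551  0.1608 0.0688] 0.03513354516667845
t 37.7583
contact down False
grip 0.013619500644887927
lift grip 0.013182766301113074 [-0.62 -1.02 -0.83]
contact True [0.5945 0.1059 0.0688] 0.013441313644919508
t 48.4917
49.8583
scene 0.105 0.06 25 0.1033 -0.0069 0.0797
scene 0.105 0.095 142 0.103 -0.0008 0.1196
   flange z [0.0205 0.024  0.0268]
scene 0.035 0.06 33 0.0302 -0.0096 0.0793
scene 0.035 0.095 210 0.0297 -0.0004 0.1175
   flange z [0.0197 0.0225 0.0255]
scene -0.035 0.06 116 -0.0466 -0.0084 0.08
scene -0.035 0.095 290 -0.0402 -0.0009 0.1118
   flange z [0.0203 0.0239 0.0296]
scene -0.105 0.06 79 -0.1107 -0.0015 0.0798
scene -0.105 0.095 137 -0.1098 -0.0015 0.1228
   flange z [0.0203 0.0252 0.034 ]
side 0.105 0.06 95 0.1146 -0.0021 0.0798
side 0.105 0.095 193 0.1118 -0.0016 0.1201
   flange z [0.0224 0.0278 0.0365]
side 0.035 0.06 119 0.0451 -0.0027 0.0799
side 0.035 0.095 252 0.0404 -0.0017 0.1171
   flange z [0.0209 0.0245 0.0338]
side -0.035 0.06 133 -0.0224 -0.0027 0.0799
side -0.035 0.095 329 -0.0301 -0.0017 0.1142
   flange z [0.0209 0.0253 0.0351]
side -0.105 0.06 54 -0.1019 -0.0018 0.08
side -0.105 0.095 102 -0.1028 -0.0016 0.1239
   flange z [0.021  0.0246 0.0292]
```

View pics/scene_f.png

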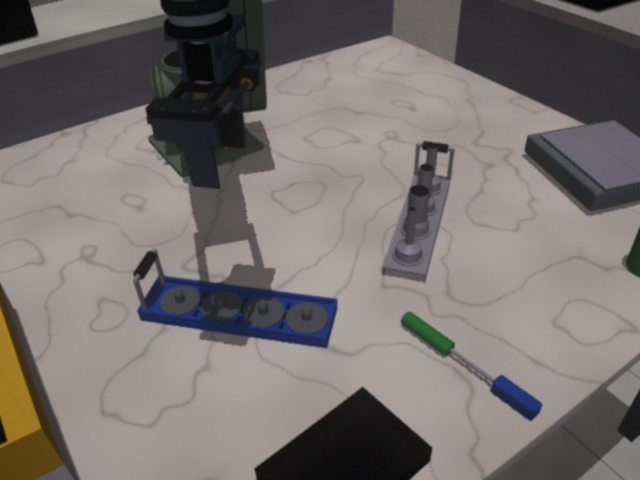

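View pics/side_f.png

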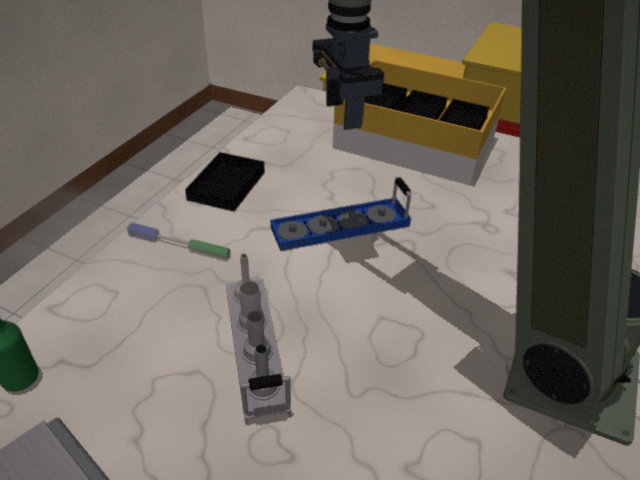

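The drainer is empty. The side view shows all four nozzles upright on the rack: B at (262,370), C at (257,340), D at (250,305) and A at (246,275), counted from the rack's handle. The gripper is clear of everything.

```bash
python3 -c "
from rig import env
env.sign_off()"
```

```text
the job is handed in; nothing more can be done
```

All four nozzles are on the rack in the drainer's order, counted from the handle end: second thinnest (b), second thickest (c), thickest (d), thinnest (a). I handed the job in at about 50 s on the robot's clock, against the 128 s limit.

- **Order:** the grip widths when lifting were 19.5, 26.5, 35.5 and 13.6 mm, which match tubes b, c, d and a.
- **Setting down:** each nozzle was lowered slowly until it touched, then released. Each touched with the TCP at 68.8–68.9 mm, against the 69 mm expected for a flange resting on the rack.
- **Final pictures:** both fixed cameras show the four nozzles upright in their places, the drainer empty and the gripper clear. Measured tube positions average to within about 3 mm of the pegs.
- **Less certain:**
  - Measured tops read about 3–7 mm higher than their true heights. They read 2–5 mm high before the move too, so I put this down to depth noise.
  - The direct check of flange height was noisy, with medians of 22–28 mm against 24 mm. The evidence that the flanges sit flat is therefore mainly the touch-down heights.

No check failed.

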